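# Pack and close the nesting courier canister

## Robot

A 7-joint arm with a two-finger parallel gripper is mounted at the origin on a cart in front of the work surface, level with it; the furniture and walls round the work are solid. World frame = base frame: x ahead of the robot, y to its left, z up, the work surface at z = 0. Lengths are in m, angles in rad, forces in N, time in s.
With the tool pointing down it reaches from about 0.4 to 0.85 m from the base axis. Payload 10.4 kg.
Tool frame: the origin (TCP) lies between the finger pads; the fingertips stand 14 mm ahead of it and the grasp point (between the pads) lies 5 mm behind it (r.finger_overhang is the z of the fingertips in the tool frame, in m); z points along the fingers, y is the line along which they close (so a half turn about z gives the same grasp; the last joint's range is limited). The gripper opens to 87 mm and grips with 3 to 60 N. Pads are 19 mm wide; open, the fingers measure 117 mm over their backs; the gripper's body (75 mm by 190 mm) begins 51 mm behind the grasp point.
Start: joints at [1.18, 0.332, -0.065, 1.46, 0.022, 1.35, -0.088], TCP at [0.225, -0.583, 0.237] pointing down, gripper open.
Joint ranges: [-2.6, 2.6], [-0.5, 2.12], [-1.47, 1.34], [0.16, 2.42], [-1.27, 4.41], [0.06, 2.06], [-2.6, 2.6]. Speed limits (rad/s): [2.22, 2.22, 2.79, 2.79, 3.14, 3.14, 3.14].

## Interface

Orientations are given as a unit quaternion [x, y, z, w].
In Python, from bench import r, optics gives the robot as it stands.
- The arm moves only by the shell command python3 -m pendant 'ROWS' [FORCE]. ROWS is JSON, a list of rows, each a list of 7 numbers: the closure, from -1 (fully open) to 1 (shut), then the shift along the tool's x, y, z scaled (see below), then the turn, a rotation vector about the tool's x, y, z scaled (see below). In form: [[grip, x, y, z, rx, ry, rz], ...]. A call has 1 to 8 rows; each row is the pose to reach, as a shift and turn from the pose commanded when the call began, along the tool's axes at that moment; what a row does not reach only later rows make up. The controller multiplies each number of a shift by 0.3 m and each number of a turn by 120 degrees. A row lasts 1/8 s, in which the tool goes at most 62.5 mm and 10.7 degrees, less where a joint would pass 70% of its speed; a pose out of reach is approached as far as the arm can. A call with a number of a shift or a turn outside -1 to 1 is refused whole. A call with a gripper value outside its range is refused whole. The fingers move at their own pace and stop on an object; FORCE is the grip in N (left out, the last holds). Time passes only in rows, so rows that repeat a pose let the fingers close. It gives the time, the measured TCP pose, the force, the opening and the grip force at its end, in the units of the state.
- r.read_state(): the state, without advancing time (a new reading comes with each control period).
- optics.camera(name): name is "scene" or "top" or "wrist"; returns a dict with "pixels" (420x560x3 uint8, red, green, blue), "vfov" (degrees; the focal length in pixels is half the picture's height over the tangent of half this angle, whatever the lens; pixels are square), "cx", "cy" (the principal point, pixels), "D" ([k1, k2, p1, p2, k3] as OpenCV has them; the pictures are not rectified), "rvec" (rotation vector, rad) and "tvec" (3), from world to camera coordinates, as OpenCV has them. Camera axes: x right, y down, z forward; pixel columns grow to the right and rows downward; lengths in m; the calibration is good to about 2 mm. A picture is of the moment at which its call begins. There is no depth.
- r.close_job(): hands the job in; it is judged then, once.
The state is a dict: "time": time; "joint_positions": joint angles; "joint_vel": joint speeds; "joint_torque": joint torques, N m; "ee_pos": TCP position; "eef_rot": TCP orientation; "ft_force": force on the tool from outside, world axes, zero at the start; "torque": the same for the moment, N m; "width": finger opening in m; "grip_force": force on a finger pad.
Only numpy, scipy, OpenCV 4.12 (cv2) and the standard library are available. Lean on these libraries where they do the work, as an engineer would, in place of code of your own. Each camera call takes 0.05 s, during which the arm holds its last target. There are 200 camera calls.

## Task

Get the nesting canister ready for the courier to the other branches: lay every banded pack of member cards that is out on the desk flat in the open canister, one on top of the other, then press them squarely down with the hand press until the sprung plate under them is fully home, and stand the press upright on its round mat again. After the pressing, stand the small closed canister upright in the middle of the packs, set the big cover straight down over it and twist the cover clockwise as far as it goes, so that its handle points along the two ribs on the foot. Leave the calculator and the eraser where they are.

Things in the scene. Friction and masses are not known exactly. Their poses are not given: they have to be found in the camera images.
- canister: Open outer canister, fixed to the desk (cannot move or turn). Origin: centre of the underside of its round black foot (190 mm across, 10 mm high), z up. Aluminium cup: bore 120 mm, outside 127 mm. To close it, set the cover down turned about 70 degrees counter-clockwise (seen from above) from closed, then turn it clockwise to the stop.
- rim (a point): Centre of the canister's mouth, at rim height, 62 mm above the canister's origin.
- rib (a point): Top of one of the two ribs (14 x 10 x 4 mm) on the black foot, at the canister's +x and -x, 80 to 93 mm from its axis: the ends of the cover's handle point to them when it is closed.
- ledge (a point): Middle of one of two ledges outside the cup, at the canister's +x and -x, 139 mm across both, each 60 degrees long, 43 to 49 mm above the canister's origin. Under the clockwise end of each is a stop. The lugs pass down between the ledges only while cover x is 50 to 130 degrees from canister x; a clockwise turn takes them under, to the stops some 3 degrees past alignment.
- packing_plate (a joint): Sprung plate 114 mm across inside the cup, in metres: 0 = up (its top 30 mm above the canister's origin), 0.014 = fully home (top at 16 mm). Friction holds it where it is left; the weight of the packs and of the small canister does not move it; about 13 N pushes it right down.
- cover: Big loose aluminium cover, open below, standing on its skirt. Origin: centre of its underside, z up. Skirt 153 mm across, 30 mm high; drum 121 mm across up to 100 mm, inside it 114 mm across and 96 mm high. 0.35 kg. Same after a half turn. Seated on the rim its origin is 36 mm above the canister's; it may be 2.5 mm off centre to go down.
- cover_handle (a point): Middle of the cover's black bar handle, along the cover's x axis, 80 mm long, 18 mm thick (y), from 100 to 128 mm above the cover's origin; this point is at 114 mm.
- cover_lug (a point): Middle of one of the cover's two lugs, which reach inwards at its +x and -x at the bottom of the skirt (inner radius 66 mm, 5 mm thick, 40 degrees long).
- inner: Small closed aluminium canister of the same shape, 76 mm across, 44 mm high, black bar handle on top along its x axis, 44 mm long, 16 mm thick (y), from 44 to 68 mm above the origin. Origin: centre of its underside, z up. 0.25 kg.
- press: Hand press: round flat steel foot 76 mm across and 13 mm thick, on it an upright square wooden grip 26 x 26 mm up to 87 mm (sides along its x and y axes). Origin: centre of the underside of the foot, z up. 0.35 kg. Starts upright on its mat.
- mat: Round black rubber mat for the press, fixed, 100 mm across, 4 mm thick. Origin: centre of its underside.
- pack_1: Banded pack of member cards, 56 (x) x 87 (y) x 14 (z) mm, origin at the centre of its underside, z up. Two or three packs are out, lying flat on the desk; the others are absent.
- pack_2: Another such pack, or absent.
- pack_3: Another such pack, or absent.
- calculator: Desk calculator 116 x 70 x 17 mm, a bystander. Origin: centre of its underside.
- eraser: Eraser 23 x 58 x 13 mm, a bystander. Origin: centre of its underside.
Mind the look-alikes: they are no part of the job. Leave any blue or purple look-alike of the inner alone.

How it is judged:
On the way, in this order (a step that is already met when the one before it is completed fails the run):
1. all packs that are out lie flat in the canister (horizontal distance between each of pack_1, pack_2, pack_3 and canister below 0.025 m and height (world z) of each of pack_1, pack_2, pack_3 below 0.075 m and angle between each of pack_1, pack_2, pack_3's own z axis and vertical below 0.12 rad), for 0.2 s.
2. the plate is pressed fully home by the press, held square (value of joint packing_plate above 0.0125 m and horizontal distance between press and canister below 0.03 m and angle between press's own z axis and vertical below 0.12 rad), for 0.1 s.
3. the small canister stands upright on the packs, let go (horizontal distance between inner and canister below 0.025 m and angle between inner's own z axis and vertical below 0.1 rad and z of inner in the frame of canister below 0.066 m and contact force between the fingers and inner below 0.1 N), for 0.2 s.
4. the cover is down on the rim, not yet turned (z of cover in the frame of canister between 0.032 and 0.039 m and horizontal distance between cover and canister below 0.005 m and angle between cover's own z axis and vertical below 0.06 rad and angle between the x axis of cover and the x axis of canister, either way round above 0.6 rad), for 0.1 s.
At the end, for the whole second after the job is handed in: Packs flat in the canister (25 mm of its axis), plate home (11.5 mm or more), small canister upright (25 mm of the axis), cover seated (3 mm in height, 5 mm of the axis), handle within 0.17 rad of the ribs' line, press upright within 25 mm of its mat's middle (all of step 1 and value of joint packing_plate above 0.0115 m and horizontal distance between inner and canister below 0.025 m and angle between each of inner, press's own z axis and vertical below 0.1 rad and z of inner in the frame of canister below 0.066 m and z of cover in the frame of canister between 0.032 and 0.039 m and horizontal distance between cover and canister below 0.005 m and angle between cover's own z axis and vertical below 0.06 rad and angle between the x axis of cover and the x axis of canister, either way round below 0.17 rad and horizontal distance between press and mat below 0.025 m and height (world z) of press below 0.012 m and linear speed of each of cover, press below 0.02 m/s); the robot touches nothing.
It fails at once if the calculator or the eraser is pushed more than 30 mm (distance of any of calculator, eraser from where it was at the start of the episode above 0.03 m).
Of pack_1, pack_2, pack_3 only 2 to 3 are there at a start; the rules pass over those that are not, and their reading is None.
At some moment in a run one of pack_1, pack_2, pack_3, cover, inner may be knocked a few centimetres aside while the robot is not near it.
Once in a run the grip may slacken for a moment while it holds something.
It also fails if it takes over 210 s, if anything falls off the work surface, if the arm or the gripper's body presses on something with over 40 N, if the wrist force passes 120 N, or if a joint passes its speed limit or range.

## Working session

There is one attempt and no reset: what is moved stays moved. The work goes in short steps, Python scripts to look and compute and a shell command to move; the robot and the scene stay as the last step left them, time stands still between calls to the robot, and variables do not carry over. Pictures are saved under pics/ and viewed, at most 15 in all, crops included, and the job is handed in when it is done.

```bash
ls; mkdir -p pics
cat > h.py <<'E'
import numpy as np, cv2, json
from bench import r, optics
from scipy.spatial.transform import Rotation as R
def cam(n, save=None):
    c=optics.camera(n)
    c['pixels']=np.asarray(c['pixels'])
    f=210/np.tan(np.radians(c['vfov'])/2)
    c['K']=np.array([[f,0,c['cx']],[0,f,c['cy']],[0,0,1.]])
    c['R']=cv2.Rodrigues(np.array(c['rvec'],float))[0]; c['t']=np.array(c['tvec'],float).ravel()
    c['D']=np.array(c['D'],float); c['o']=-c['R'].T@c['t']
    if save: cv2.imwrite('pics/%s.png'%save, c['pixels'][:,:,::-1])
    return c
def ray(c,p):
    u=cv2.undistortPoints(np.array(p,float).reshape(-1,1,2),c['K'],c['D']).reshape(-1,2)
    return np.c_[u,np.ones(len(u))]@c['R']
def onz(c,p,z):
    d=ray(c,p); return c['o']+d*((z-c['o'][2])/d[:,2])[:,None]
def proj(c,P):
    return cv2.projectPoints(np.array(P,float).reshape(-1,1,3),np.array(c['rvec'],float),c['t'],c['K'],c['D'])[0].reshape(-1,2)
def tri(c1,p1,c2,p2):
    d1=ray(c1,[p1])[0];d2=ray(c2,[p2])[0]
    s=np.linalg.lstsq(np.c_[d1,-d2],c2['o']-c1['o'],rcond=None)[0]
    a=c1['o']+s[0]*d1;b=c2['o']+s[1]*d2
    return (a+b)/2,np.linalg.norm(a-b)
def go(x,y,z,yaw):
    "rows numbers (scaled) to reach tool down with tool-x heading yaw; from current measured pose"
    s=r.read_state(); q=R.from_quat(s['eef_rot'])
    T=R.from_matrix(np.c_[[np.cos(yaw),np.sin(yaw),0],[np.sin(yaw),-np.cos(yaw),0],[0,0,-1]])
    d=q.inv().apply(np.array([x,y,z])-s['ee_pos']); w=(q.inv()*T).as_rotvec()
    print('shift',np.round(d/.3,4),'turn',np.round(w/np.radians(120),4))
def st():
    s=r.read_state();m=R.from_quat(s['eef_rot']).as_matrix()
    print('t',round(s['time'],2),'p',np.round(s['ee_pos'],4),'yawx',round(float(np.arctan2(m[1,0],m[0,0])),4),'z',np.round(m[:,2],3),'F',np.round(s['ft_force'],1),'w',round(s['width'],4),'g',round(s['grip_force'],1),'j7',np.round(s['joint_positions'][6],2))
E
python3 - <<'E'
from h import *
a=cam('top','top0');b=cam('scene','scene0');w=cam('wrist','wrist0')
for c in(a,b,w):print(c['o'],c['R'][2],c['vfov'])
st()
E
```

```text
pics
[0.43658812 0.09483444 1.47988591] [ 8.57909090e-02 -6.58076011e-04 -9.96312946e-01] 53.14724872611014
[-0.63082934  0.98527863  1.46216816] [ 0.58258907 -0.44839283 -0.67788926] 44.588034655716655
[ 0.30007697 -0.55435141  0.38492389] [-0.27548627 -0.10458532 -0.95559888] 69.87944122076614
t 0.15 p [ 0.2246 -0.5829  0.2359] yawx 0.3678 z [-0.     0.001 -1.   ] F [-0.6  0.5 -0.4] w 0.0872 g 0.0 j7 -0.09
```

View pics/top0.png

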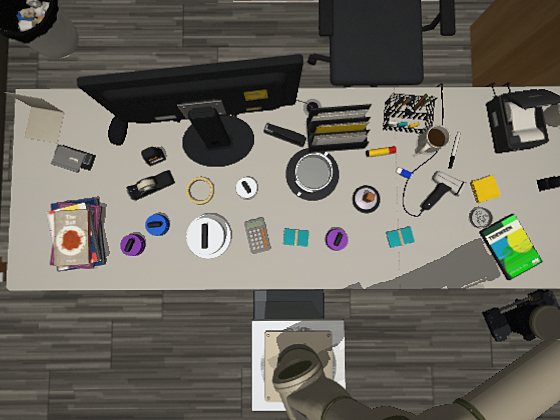

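View pics/scene0.png

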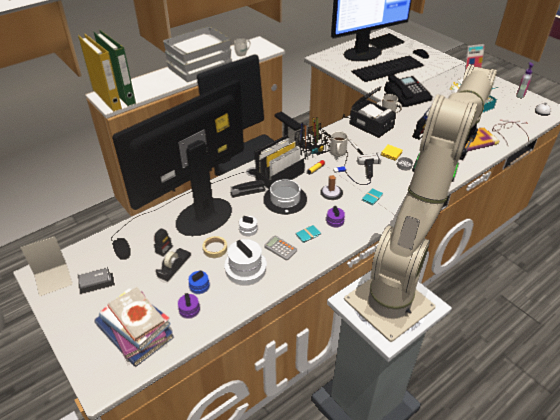

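The top view shows the teal packs at (296,236) and (400,237), cover (208,236), white inner (246,187), blue and purple look-alikes (157,224), (133,244) and (337,239), canister (312,173), press on its mat (367,198), calculator (258,235). The aluminium one at (246,187) fits inner. I'll confirm in a crop.

Run:
```python
from h import *
im=cv2.imread('pics/top0.png'); cv2.imwrite('pics/crop0.png',cv2.resize(im[140:270,180:430],(800,416),interpolation=cv2.INTER_CUBIC))
for n in('top0','scene0'):
    i=cv2.imread('pics/%s.png'%n);h=cv2.cvtColor(i,cv2.COLOR_BGR2HSV)
    m=cv2.inRange(h,(84,110,80),(97,255,255))
    k,_,s,c=cv2.connectedComponentsWithStats(cv2.morphologyEx(m,cv2.MORPH_CLOSE,np.ones((5,5))))
    print(n,[(s[j,4],c[j].round(1)) for j in range(1,k) if s[j,4]>25])
```

```text
top0 [(np.int32(30), array([402. , 123.5])), (np.int32(386), array([399.8, 236.7])), (np.int32(375), array([295.6, 237.1])), (np.int32(229), array([499.7, 247.7]))]
scene0 [(np.int32(27), array([475.6,  47.8])), (np.int32(90), array([489.4, 104.6])), (np.int32(164), array([372. , 196.1])), (np.int32(197), array([307.6, 233.1]))]
```

View pics/crop0.png

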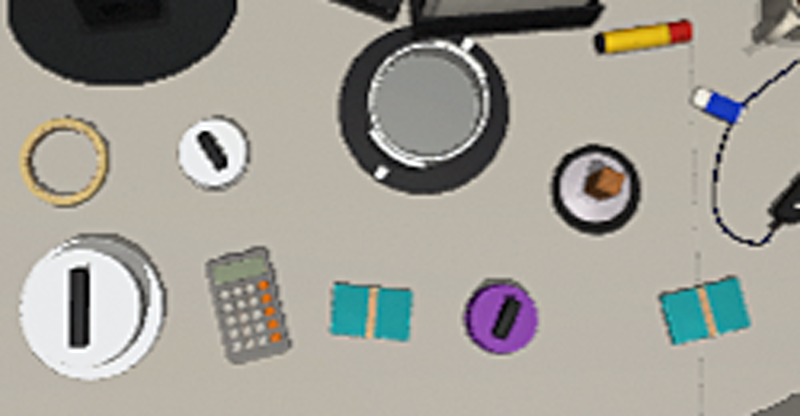

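Run:
```python
from h import *
a=cam('top');b=cam('scene')
print('teal489',onz(b,[(489.4,104.6)],0.014))
for p,q in(((399.8,236.7),(372,196.1)),((295.6,237.1),(307.6,233.1))):
    print('pack tri',tri(a,p,b,q), onz(a,[p],.014))
i=a['pixels'][:,:,::-1].copy();h=cv2.cvtColor(i,cv2.COLOR_BGR2HSV);m=cv2.morphologyEx(cv2.inRange(h,(84,110,80),(97,255,255)),cv2.MORPH_CLOSE,np.ones((5,5)))
for c in cv2.findContours(m,0,1)[0]:
    if cv2.contourArea(c)>200:
        P=onz(a,cv2.boxPoints(cv2.minAreaRect(c)),.014);e=[P[1]-P[0],P[2]-P[1]];e.sort(key=np.linalg.norm)
        print('pack',P.mean(0),'short',np.linalg.norm(e[0]),'long',np.linalg.norm(e[1]),'yaw long',np.arctan2(e[1][1],e[1][0]))
C=lambda x,y:(180+(x+.5)/3.2-.5,140+(y+.5)/3.2-.5)
r1,r2=onz(a,[C(467,44),C(381,172)],.014)
print('canister',(r1+r2)/2,np.linalg.norm(r1-r2),'x yaw',np.arctan2(*(r1-r2)[1::-1]), 'mouth',onz(a,[C(430,103)],.062))
print('inner hdl',onz(a,[C(199,133),C(227,168)],.068),'inner top',onz(a,[C(214,153)],.044))
print('cover hdl',onz(a,[C(79,268),C(79,347)],.128),'cover',onz(a,[C(79,312)],.1))
print('press',onz(a,[C(608,180)],.087),'mat',onz(a,[C(596,189)],.004),'calc',onz(a,[C(249,305)],.017))
```

```text
teal489 [[ 0.56217595 -1.40092648  0.014     ]]
pack tri (array([ 0.43310727, -0.36095861,  0.0070966 ]), np.float64(0.0045192831688169715)) [[ 0.43453703 -0.35699095  0.014     ]]
pack tri (array([0.43337652, 0.00348744, 0.00790314]), np.float64(0.0025456847753944183)) [[0.43420334 0.00483978 0.014     ]]
pack [0.4342693  0.00506796 0.014     ] short 0.05303777833054899 long 0.0844619245974457 yaw long -1.6645482631476614
pack [ 0.43415868 -0.35665025  0.014     ] short 0.053389594887111425 long 0.08638864254988399 yaw long -1.3300973434353147
canister [ 0.65783561 -0.05560527  0.014     ] 0.171493933430118 x yaw -0.596530561940644 mouth [[ 0.65567731 -0.0569562   0.062     ]]
inner hdl [[0.6235115  0.18865738 0.068     ]
 [0.58615536 0.15899493 0.068     ]] inner top [[0.60496316 0.17407371 0.044     ]]
cover hdl [[0.47927209 0.30488735 0.128     ]
 [0.40039617 0.30406767 0.128     ]] cover [[0.43521107 0.30877364 0.1       ]]
press [[ 0.57023362 -0.23844094  0.087     ]] mat [[ 0.568278   -0.24485895  0.004     ]] calc [[0.44202194 0.13735499 0.017     ]]
```

```bash
python3 -c "
from h import *
go(.434,-.357,.2,1.81)"
```

```text
shift [ 0.9221 -0.4522  0.1209] turn [-3.000e-04 -2.000e-04 -6.886e-01]
```

```bash
python3 -m pendant '[[-1,0.922,-0.452,0.12,0,0,-0.689],[-1,0.922,-0.452,0.12,0,0,-0.689],[-1,0.922,-0.452,0.12,0,0,-0.689],[-1,0.922,-0.452,0.12,0,0,-0.689],[-1,0.922,-0.452,0.12,0,0,-0.689],[-1,0.922,-0.452,0.12,0,0,-0.689],[-1,0.922,-0.452,0.12,0,0,-0.689],[-1,0.922,-0.452,0.12,0,0,-0.689]]' 25
python3 - <<'E'
from h import *
st();c=cam('wrist','w1')
h=cv2.cvtColor(np.ascontiguousarray(c['pixels']),cv2.COLOR_RGB2HSV);m=cv2.morphologyEx(cv2.inRange(h,(80,90,50),(100,255,255)),cv2.MORPH_CLOSE,np.ones((25,25)))
for k in cv2.findContours(m,0,1)[0]:
    if cv2.contourArea(k)>1000:
        P=onz(c,cv2.boxPoints(cv2.minAreaRect(k)),.014);e=[P[1]-P[0],P[2]-P[1]];e.sort(key=np.linalg.norm)
        print('pack',P.mean(0),'short',np.linalg.norm(e[0]),'long',np.linalg.norm(e[1]),'yaw long',np.arctan2(e[1][1],e[1][0]))
E
```

```text
time: 1.25
ee_pos: [0.4341, -0.3571, 0.2004]
eef_rot: [0.615, 0.788, -0.0, -0.0]
ft_force: [0.3, 0.2, 0.3]
width: 0.0871
grip_force: 0.0
t 1.25 p [ 0.4341 -0.3571  0.2004] yawx 1.8162 z [-0.  0. -1.] F [0.3 0.2 0.3] w 0.0871 g 0.0 j7 0.77
pack [ 0.4336046  -0.35971723  0.014     ] short 0.05207466229526425 long 0.08502587267298657 yaw long -1.3031278644097921
```

View pics/w1.png

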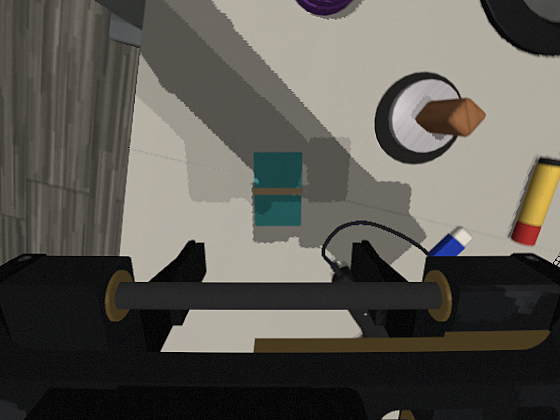

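The wrist view shows pack B centred at (277,189), squarely between the finger directions. I'll measure its height from two wrist heights on the way down.

```bash
cat >> h.py <<'E'
import pickle
def pack(c,z=.014,box=None,area=1000):
    h=cv2.cvtColor(np.ascontiguousarray(c['pixels']),cv2.COLOR_RGB2HSV);m=cv2.morphologyEx(cv2.inRange(h,(80,90,50),(100,255,255)),cv2.MORPH_CLOSE,np.ones((25,25)))
    out=[]
    for k in cv2.findContours(m,0,1)[0]:
        if cv2.contourArea(k)>area:
            b=cv2.boxPoints(cv2.minAreaRect(k));P=onz(c,b,z);e=[P[1]-P[0],P[2]-P[1]];e.sort(key=np.linalg.norm)
            print('pack',P.mean(0),'size',np.linalg.norm(e[0]),np.linalg.norm(e[1]),'yaw long',np.arctan2(e[1][1],e[1][0])%np.pi); out.append(b.mean(0))
    return out
E
python3 -c "
from h import *
c=cam('wrist');b=pack(c);pickle.dump((c,b),open('c1.p','wb'))"
python3 -m pendant '[[-1,-0.007,-0.003,0.3,0,0,-0.009],[-1,-0.007,-0.003,0.3,0,0,-0.009],[-1,-0.007,-0.003,0.3,0,0,-0.009],[-1,-0.007,-0.003,0.3,0,0,-0.009]]' >/dev/null
python3 -c "
from h import *
c=cam('wrist');b=pack(c);c1,b1=pickle.load(open('c1.p','rb'));print(tri(c1,b1[0],c,b[0]));go(.4336,-.359,.0175,1.83);st()"
```

```text
pack [ 0.43396006 -0.35913611  0.014     ] size 0.053132908634291647 0.08612851360846148 yaw long 1.844893161760994
pack [ 0.43430029 -0.3588653   0.014     ] size 0.051797008748986205 0.08615671446107828 yaw long 1.859778269873309
(array([ 0.43435575, -0.35983693,  0.00430745]), np.float64(0.00042900526033863177))
shift [ 0.005  -0.003   0.3163] turn [ 0.0008  0.001  -0.0007]
t 1.9 p [ 0.4347 -0.3601  0.1124] yawx 1.8286 z [ 0.002 -0.002 -1.   ] F [-0.1  0.4 -0.5] w 0.0872 g 0.0 j7 0.76
```

```bash
python3 -m pendant '[[-1,0.004,0,0.16,0,0,-0.01],[-1,0.004,0,0.26,0,0,-0.01],[-1,0.004,0,0.316,0,0,-0.01],[-1,0.004,0,0.316,0,0,-0.01],[0,0.004,0,0.316,0,0,-0.01],[0,0.004,0,0.316,0,0,-0.01],[0,0.004,0,0.316,0,0,-0.01],[0,0.004,0,0.316,0,0,-0.01]]' 25
python3 -m pendant '[[0,0,0,0,0,0,0],[0,0,0,0,0,0,0],[0,0,0,-0.2,0,0,0],[0,0,0,-0.4,0,0,0],[0,0,0,-0.5,0,0,0],[0,0,0,-0.5,0,0,0]]'
python3 -c "
from h import *
st();go(.60,-.06,.20,0.6)"
```

```text
time: 2.9
ee_pos: [0.4335, -0.3584, 0.016]
eef_rot: [0.602, 0.799, -0.0, 0.0]
ft_force: [-0.2, -0.1, 2.0]
width: 0.0557
grip_force: 24.8
time: 3.65
ee_pos: [0.4345, -0.3591, 0.1682]
eef_rot: [0.602, 0.799, -0.0, 0.002]
ft_force: [0.7, 0.5, -1.4]
width: 0.0556
grip_force: 24.8
t 3.65 p [ 0.4345 -0.3591  0.1682] yawx 1.8506 z [ 0.003 -0.003 -1.   ] F [ 0.7  0.5 -1.4] w 0.0556 g 24.8 j7 0.8
shift [ 0.8054  0.8058 -0.1073] turn [0.0021 0.0009 0.5971]
```

```bash
python3 -c "
from h import *
go(.56,-.09,.21,0.3)"
```

```text
shift [ 0.7459  0.6501 -0.1408] turn [2.300e-03 6.000e-04 7.403e-01]
```

```bash
python3 -m pendant '[[0,0.746,0.65,-0.14,0,0,0.74],[0,0.746,0.65,-0.14,0,0,0.74],[0,0.746,0.65,-0.14,0,0,0.74],[0,0.746,0.65,-0.14,0,0,0.74],[0,0.746,0.65,-0.14,0,0,0.74],[0,0.746,0.65,-0.14,0,0,0.74],[0,0.746,0.65,-0.14,0,0,0.74],[0,0.746,0.65,-0.14,0,0,0.74]]' 
python3 -m pendant '[[0,0,0,0,0,0,0.02],[0,0,0,0,0,0,0.02]]'
python3 - <<'E'
from h import *
st();c=cam('wrist','w2');pickle.dump(c,open('c2.p','wb'))
E
```

```text
time: 4.65
ee_pos: [0.5584, -0.089, 0.2059]
eef_rot: [0.978, 0.21, -0.001, -0.001]
ft_force: [1.0, 0.5, -0.3]
width: 0.0557
grip_force: 24.8
time: 4.9
ee_pos: [0.5584, -0.0893, 0.2062]
eef_rot: [0.981, 0.192, -0.001, -0.0]
ft_force: [0.2, -0.2, -1.0]
width: 0.0556
grip_force: 24.8
t 4.9 p [ 0.5584 -0.0893  0.2062] yawx 0.3868 z [-0.002  0.    -1.   ] F [ 0.2 -0.2 -1. ] w 0.0556 g 24.8 j7 -1.19
```

View pics/w2.png

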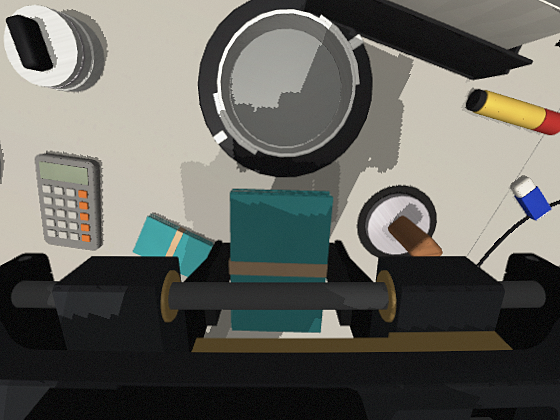

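Run:
```python
from h import *
c=pickle.load(open('c2.p','rb'))
a=cam('top');b=cam('scene')
r1,r2=onz(c,[(357,43),(221,138)],.014);print('ribs',r1,r2,np.linalg.norm(r1-r2),(r1+r2)/2,np.arctan2(*(r1-r2)[1::-1]))
print('holder low',onz(c,[(370,40),(475,78),(530,62)],0.))
def ell(c,box,thr,z,lo=0):
    x0,y0,x1,y1=box;g=cv2.cvtColor(np.ascontiguousarray(c['pixels']),cv2.COLOR_RGB2GRAY)[y0:y1,x0:x1]
    m=(g>thr).astype(np.uint8)*255
    cs,h=cv2.findContours(m,cv2.RETR_CCOMP,cv2.CHAIN_APPROX_NONE)
    for k,hh in zip(cs,h[0]):
        if cv2.contourArea(k)>60 and len(k)>20:
            e=cv2.fitEllipse(cv2.convexHull(k));P=onz(c,[(e[0][0]+x0,e[0][1]+y0)],z)
            print('hole' if hh[3]>=0 else 'outer',cv2.contourArea(k),np.round(e[0],1)+[x0,y0],np.round(e[1],1),P)
ell(c,(195,0,375,180),185,.062)
ell(c,(195,0,375,180),205,.062)
print('top');ell(a,(280,145,345,200),185,.062)
print('scene');ell(b,(260,170,312,218),170,.062)
```

```text
ribs [ 0.72894851 -0.10730018  0.014     ] [ 0.58576141 -0.00969895  0.014     ] 0.17328746251752244 [ 0.65735496 -0.05849957  0.014     ] -0.5982933020720645
holder low [[ 7.40831616e-01 -1.20822946e-01  0.00000000e+00]
 [ 7.52428106e-01 -2.46090972e-01 -5.55111512e-17]
 [ 7.91120365e-01 -2.94397688e-01  0.00000000e+00]]
outer 140.0 [367.8 175.1] [14.  21.8] [[ 0.61336545 -0.16303258  0.062     ]]
outer 622.5 [280.   77.4] [124.9 146.5] [[ 0.66349541 -0.04852149  0.062     ]]
outer 2309.0 [214.9  54.9] [ 59.4 223.7] [[0.65915818 0.01224216 0.062     ]]
outer 80.5 [219.4 137.1] [ 9.4 15.2] [[ 0.59269909 -0.01499722  0.062     ]]
outer 580.0 [278.2  75.2] [118.7 145.5] [[ 0.66465862 -0.04630893  0.062     ]]
top
scene
outer 292.0 [293.2 229.7] [ 44.9 101.1] [[0.44178252 0.07078699 0.062     ]]
outer 86.0 [304.4 180.9] [ 7.1 25.6] [[ 0.64183199 -0.15611399  0.062     ]]
```

The wrist view shows the canister foot around (286,85) with its ribs at (221,138) and (357,43). That gives its centre as (0.657,-0.058) and its x yaw as -0.598. The file holder sits close beyond it, so I'll turn the camera side toward the robot.

```bash
python3 -m pendant '[[0,0.344,0.027,0,0,0,-0.95],[0,0.344,0.027,0,0,0,-0.95],[0,0.344,0.027,0,0,0,-0.95],[0,0.344,0.027,0,0,0,-0.95],[0,0.344,0.027,0,0,0,-0.95],[0,0.344,0.027,0,0,0,-0.95],[0,0.344,0.027,0,0,0,-0.95],[0,0.344,0.027,0,0,0,-0.95]]' >/dev/null
python3 -m pendant '[[0,0,0,0,0,0,-0.56],[0,0,0,0,0,0,-0.56],[0,0,0,0,0,0,-0.56],[0,0,0,0,0,0,-0.56],[0,0,0,0,0,0,-0.56],[0,0,0,0,0,0,-0.56],[0,0,0,0,0,0,-0.56]]' >/dev/null
python3 -c "
from h import *
st();go(.657,-.058,.048,2.9)"
```

```text
t 6.92 p [ 0.6576 -0.0583  0.2073] yawx 3.0632 z [-0.  0. -1.] F [ 0.7 -0.2 -1.2] w 0.0558 g 24.8 j7 1.24
shift [0.0017 0.0007 0.5309] turn [ 0.0001 -0.0002  0.0779]
```

```bash
python3 -m pendant '[[0,0,0,0.2,0,0,0],[0,0,0,0.35,0,0,0],[0,0,0,0.42,0,0,0],[0,0,0,0.48,0,0,0],[0,0,0,0.525,0,0,0],[0,0,0,0.525,0,0,0],[0,0,0,0.525,0,0,0]]' 
python3 -m pendant '[[-0.3,0,0,0,0,0,0],[-0.5,0,0,0,0,0,0],[-0.52,0,0,0,0,0,0],[-0.52,0,0,0,0,0,0],[-0.52,0,0,-0.2,0,0,0],[-0.52,0,0,-0.4,0,0,0],[-0.52,0,0,-0.5,0,0,0]]'
python3 -c "
from h import *
st();go(.434,0.005,.20,1.48)"
```

```text
time: 7.8
ee_pos: [0.6583, -0.0579, 0.0513]
eef_rot: [0.041, 0.999, -0.0, 0.001]
ft_force: [-0.4, 0.1, -0.7]
width: 0.0563
grip_force: 2.5
time: 8.68
ee_pos: [0.6586, -0.0576, 0.2041]
eef_rot: [0.041, 0.999, -0.0, 0.002]
ft_force: [0.6, -0.5, -0.4]
width: 0.066
grip_force: 0.0
t 8.68 p [ 0.6586 -0.0576  0.2041] yawx 3.0593 z [ 0.004 -0.    -1.   ] F [ 0.6 -0.5 -0.4] w 0.066 g 0.0 j7 1.23
shift [0.7634 0.1464 0.0107] turn [0.0016 0.0015 0.7541]
```

```bash
python3 -m pendant '[[-1,0.764,0.146,0.01,0,0,0.754],[-1,0.764,0.146,0.01,0,0,0.754],[-1,0.764,0.146,0.01,0,0,0.754],[-1,0.764,0.146,0.01,0,0,0.754],[-1,0.764,0.146,0.01,0,0,0.754],[-1,0.764,0.146,0.01,0,0,0.754],[-1,0.764,0.146,0.01,0,0,0.754],[-1,0.764,0.146,0.01,0,0,0.754]]' >/dev/null
python3 -m pendant '[[-1,0,0,0,0,0,0],[-1,0,0,0,0,0,0]]' >/dev/null
python3 - <<'E'
from h import *
st();c=cam('wrist');print(pack(c))
a=cam('top','t2')
cv2.imwrite('pics/t2c.png',cv2.resize(cv2.imread('pics/t2.png')[140:270,180:430],(800,416),interpolation=cv2.INTER_CUBIC))
pack(a,.044,area=200)
E
```

```text
t 9.93 p [0.4328 0.0046 0.1973] yawx 1.5637 z [ 0. -0. -1.] F [ 0.4 -0.6 -0.4] w 0.087 g 0.0 j7 -0.07
pack [ 0.67733122 -0.05859917  0.014     ] size 0.04628009294827105 0.10523686147593644 yaw long 3.1325820726627103
pack [0.43444581 0.00477427 0.014     ] size 0.0534376594608235 0.08622544680931916 yaw long 1.4535506012061852
[array([480., 238.], dtype=float32), array([279.84427, 187.2131 ], dtype=float32)]
pack [ 0.39007681 -0.69108634  0.044     ] size 0.05983385767025447 0.06924935312894603 yaw long 0.4177666504864712
pack [ 0.65828202 -0.05650342  0.044     ] size 0.053442994330855184 0.08629141954568677 yaw long 3.0215664796977397
```

View pics/t2c.png

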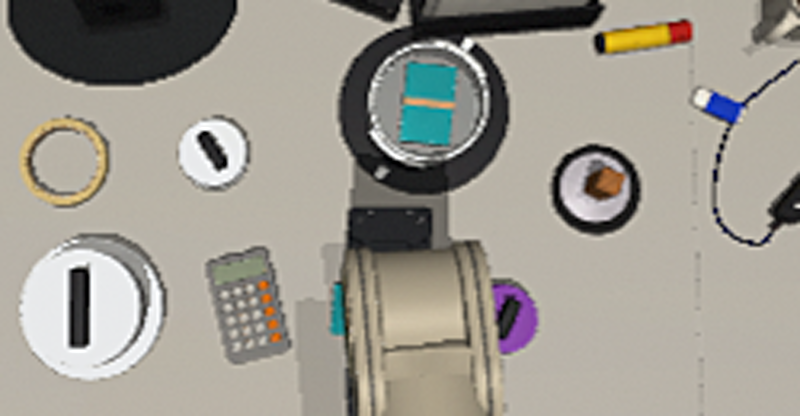

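The first pack lies flat in the canister at crop (428,103), centred. Next is pack A.

```bash
python3 -m pendant '[[-1,0,0.005,0.2,0,0,0.048],[-1,0,0.005,0.38,0,0,0.048],[-1,0,0.005,0.5,0,0,0.048],[-1,0,0.005,0.595,0,0,0.048],[-1,0,0.005,0.595,0,0,0.048],[-1,0,0.005,0.595,0,0,0.048],[0,0,0.005,0.595,0,0,0.048],[0,0,0.005,0.595,0,0,0.048]]' 25
python3 -m pendant '[[0,0,0,0,0,0,0],[0,0,0,0,0,0,0],[0,0,0,0,0,0,0],[0,0,0,-0.2,0,0,0],[0,0,0,-0.4,0,0,0],[0,0,0,-0.6,0,0,0],[0,0,0,-0.6,0,0,0],[0,0,0,-0.6,0,0,0]]'
python3 -c "
from h import *
st();go(.6575,-.0575,.2,3.0)"
```

```text
time: 11.02
ee_pos: [0.4348, 0.0042, 0.0195]
eef_rot: [0.746, 0.666, 0.0, 0.001]
ft_force: [0.3, 0.1, -0.1]
width: 0.0742
grip_force: 0.0
time: 12.02
ee_pos: [0.4339, 0.0042, 0.1981]
eef_rot: [0.746, 0.666, -0.0, 0.0]
ft_force: [-0.4, 0.2, -1.3]
width: 0.0552
grip_force: 25.0
t 12.03 p [0.4339 0.0042 0.1981] yawx 1.4582 z [-0.001 -0.001 -1.   ] F [-0.4  0.2 -1.3] w 0.0552 g 25.0 j7 -0.18
shift [-0.1208  0.7637 -0.0066] turn [-5.000e-04  1.000e-04 -7.361e-01]
```

```bash
python3 -m pendant '[[0,-0.121,0.764,-0.006,0,0,-0.736],[0,-0.121,0.764,-0.006,0,0,-0.736],[0,-0.121,0.764,-0.006,0,0,-0.736],[0,-0.121,0.764,-0.006,0,0,-0.736],[0,-0.121,0.764,-0.006,0,0,-0.736],[0,-0.121,0.764,-0.006,0,0,-0.736],[0,-0.121,0.764,-0.006,0,0,-0.736],[0,-0.121,0.764,-0.006,0,0,-0.736]]' >/dev/null
python3 -m pendant '[[0,0,0,0,0,0,0],[0,0,0,0,0,0,0]]' >/dev/null
python3 -c "
from h import *
st();go(.6575,-.0575,.066,3.0)"
```

```text
t 13.28 p [ 0.6577 -0.0569  0.1992] yawx 2.9237 z [-0.002  0.001 -1.   ] F [-0.3 -0.1 -1.3] w 0.0556 g 25.0 j7 0.98
shift [-0.0007 -0.0023  0.4441] turn [ 0.0001 -0.0009 -0.0364]
```

```bash
python3 -m pendant '[[0,0,-0.002,0.2,0,0,-0.036],[0,0,-0.002,0.3,0,0,-0.036],[0,0,-0.002,0.38,0,0,-0.036],[0,0,-0.002,0.44,0,0,-0.036],[0,0,-0.002,0.444,0,0,-0.036],[0,0,-0.002,0.444,0,0,-0.036]]' 
python3 -m pendant '[[-0.3,0,0,0,0,0,0],[-0.5,0,0,0,0,0,0],[-0.52,0,0,0,0,0,0],[-0.52,0,0,0,0,0,0],[-0.52,0,0,-0.2,0,0,0],[-0.52,0,0,-0.4,0,0,0],[-0.52,0,0,-0.45,0,0,0]]'
python3 -c "
from h import *
st();go(.50,-0.26,.22,0.0)"
```

```text
time: 14.02
ee_pos: [0.6585, -0.0576, 0.0684]
eef_rot: [0.07, 0.998, 0.0, 0.001]
ft_force: [0.4, 0.2, -0.7]
width: 0.0555
grip_force: 25.0
time: 14.9
ee_pos: [0.6592, -0.057, 0.2067]
eef_rot: [0.069, 0.998, 0.0, 0.003]
ft_force: [0.9, 0.3, 0.8]
width: 0.0664
grip_force: 0.0
t 14.9 p [ 0.6592 -0.057   0.2067] yawx 3.0028 z [ 0.005 -0.    -1.   ] F [0.9 0.3 0.8] w 0.0664 g 0.0 j7 1.06
shift [ 0.4318 -0.7435 -0.047 ] turn [ 3.8000e-03 -2.0000e-04  1.4337e+00]
```

```bash
python3 -m pendant '[[-0.52,0.1,-0.2,-0.08,0,0,0.1],[-0.52,0.275,-0.89,-0.08,0,0,0.875],[-1,0.275,-0.89,-0.08,0,0,0.875],[-1,0.275,-0.89,-0.08,0,0,0.875],[-1,0.275,-0.89,-0.08,0,0,0.875],[-1,0.275,-0.89,-0.08,0,0,0.875],[-1,0.275,-0.89,-0.08,0,0,0.875],[-1,0.275,-0.89,-0.08,0,0,0.875]]' >/dev/null
python3 -m pendant '[[-1,0,0,0,0,0,0.17],[-1,0,0,0,0,0,0.17],[-1,0,0,0,0,0,0.17]]' >/dev/null
python3 - <<'E'
from h import *
st();c=cam('wrist','w3');pickle.dump(c,open('c3.p','wb'))
a=cam('top','t3');pack(a,.058,area=200)
E
```

```text
t 16.27 p [ 0.539  -0.3107  0.2258] yawx 1.1477 z [-0.001 -0.    -1.   ] F [ 0.3 -0.1  0.2] w 0.0866 g 0.0 j7 -0.22
pack [ 0.3905303  -0.68342355  0.058     ] size 0.05925047287435958 0.06857416651531292 yaw long 0.41776665048646944
pack [ 0.65627095 -0.05583551  0.058     ] size 0.05477082911583989 0.08870383943577852 yaw long 3.008028705354239
```

View pics/w3.png

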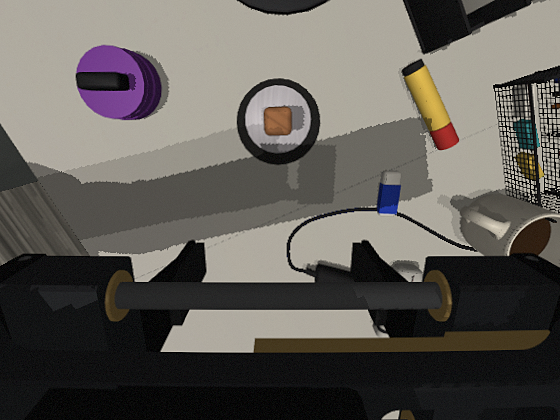

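```bash
cat >> h.py <<'E'
def top(c,lo,hi,box,z,ker=3):
    x0,y0,x1,y1=box;h=cv2.cvtColor(np.ascontiguousarray(c['pixels']),cv2.COLOR_RGB2HSV)
    m=np.zeros(h.shape[:2],np.uint8);m[y0:y1,x0:x1]=cv2.morphologyEx(cv2.inRange(h,lo,hi),cv2.MORPH_OPEN,np.ones((ker,ker)))[y0:y1,x0:x1]
    k=max(cv2.findContours(m,0,1)[0],key=cv2.contourArea);b=cv2.boxPoints(cv2.minAreaRect(k));P=onz(c,b,z);e=[P[1]-P[0],P[2]-P[1]];e.sort(key=np.linalg.norm)
    el=cv2.fitEllipse(cv2.convexHull(k))
    print('px',b.mean(0),'P',P.mean(0).round(4),'size',np.round([np.linalg.norm(v) for v in e],4),'yaw long',np.round(np.arctan2(e[1][1],e[1][0])%np.pi,3),'ellipse c',np.round(el[0],1),np.round(el[1],1),onz(c,[el[0]],z).round(4))
    return b.mean(0)
E
python3 - <<'E'
from h import *
c=pickle.load(open('c3.p','rb'))
top(c,(5,80,60),(20,255,255),(255,95,305,150),.087)
top(c,(0,0,0),(180,255,55),(225,65,330,175),.004)
top(c,(0,0,140),(180,60,255),(242,84,313,158),.017)
E
```

```text
px [277.5 120.5] P [ 0.5692 -0.2419  0.087 ] size [0.0241 0.0246] yaw long 2.718 ellipse c [277.5 120.4] [30.9 36.1] [[ 0.5692 -0.2417  0.087 ]]
px [278.  121.5] P [ 0.5677 -0.246   0.004 ] size [0.0941 0.098 ] yaw long 1.186 ellipse c [278.  121.3] [82.5 85.8] [[ 0.5686 -0.2441  0.004 ]]
px [277.39594  114.234245] P [ 0.5709 -0.2372  0.017 ] size [0.0643 0.0705] yaw long 2.741 ellipse c [277.5 118.3] [64.5 66.6] [[ 0.5695 -0.2406  0.017 ]]
```

```bash
python3 -m pendant '[[-1,0.14,-0.002,0.18,0,0,0],[-1,0.14,-0.002,0.18,0,0,0],[-1,0.14,-0.002,0.18,0,0,0]]' >/dev/null
python3 - <<'E'
from h import *
c1=pickle.load(open('c3.p','rb'));c=cam('wrist')
b=top(c,(5,80,60),(20,255,255),(200,60,360,230),.087)
print(tri(c1,(277.5,120.5),c,b));go(.569,-.2422,.069,1.147)
E
```

```text
px [277.5 173.5] P [ 0.57   -0.2393  0.087 ] size [0.024  0.0312] yaw long 1.164 ellipse c [278.6 173.9] [35.8 41.7] [[ 0.5707 -0.2397  0.087 ]]
(array([ 0.56889896, -0.24196489,  0.07058122]), np.float64(0.0003272483073163422))
shift [ 0.1116 -0.0031  0.3463] turn [0.0003 0.0002 0.0003]
```

```bash
python3 -m pendant '[[-1,0.111,-0.003,0,0,0,0],[-1,0.111,-0.003,0.15,0,0,0],[-1,0.111,-0.003,0.27,0,0,0],[-1,0.111,-0.003,0.345,0,0,0],[-1,0.111,-0.003,0.345,0,0,0],[0.8,0.111,-0.003,0.345,0,0,0],[0.8,0.111,-0.003,0.345,0,0,0],[0.8,0.111,-0.003,0.345,0,0,0]]' 45
python3 -m pendant '[[0.8,0,0,0,0,0,0],[0.8,0,0,0,0,0,0],[0.8,0,0,0,0,0,0]]'
python3 -c "
from h import *
st();go(.657,-.0575,.22,2.7);go(.657,-.0575,.22,1.147)"
```

```text
time: 17.8
ee_pos: [0.5693, -0.2418, 0.0698]
eef_rot: [0.84, 0.542, 0.0, 0.001]
ft_force: [0.3, -0.8, 0.5]
width: 0.0648
grip_force: 0.0
time: 18.18
ee_pos: [0.5689, -0.2416, 0.0689]
eef_rot: [0.84, 0.542, -0.0, 0.0]
ft_force: [0.5, -0.5, -0.1]
width: 0.0349
grip_force: 0.0
t 18.18 p [ 0.5689 -0.2416  0.0689] yawx 1.1467 z [-0. -0. -1.] F [ 0.5 -0.5 -0.1] w 0.0349 g 0.0 j7 -0.43
shift [ 0.6801  0.0153 -0.5038] turn [-0.000e+00  1.000e-04 -7.417e-01]
shift [ 0.6801  0.0153 -0.5038] turn [ 0.      0.0001 -0.0002]
```

```bash
python3 -m pendant '[[0.8,0,0,0,0,0,0],[0.8,0,0,0,0,0,0],[0.8,0,0,0,0,0,0],[0.8,0,0,-0.15,0,0,0],[0.8,0,0,-0.3,0,0,0],[0.8,0,0,-0.42,0,0,0],[0.8,0,0,-0.42,0,0,0]]'
python3 -m pendant '[[0.8,0.1,0.002,0,0,0,-0.74],[0.8,0.25,0.015,0,0,0,-0.74],[0.8,0.4,0.015,0,0,0,-0.74],[0.8,0.55,0.015,0,0,0,-0.74],[0.8,0.68,0.015,0,0,0,-0.74],[0.8,0.68,0.015,0,0,0,-0.74],[0.8,0.68,0.015,0,0,0,-0.74],[0.8,0.68,0.015,0,0,0,-0.74]]'
python3 -m pendant '[[0.8,0,0,0,0,0,-0.06],[0.8,0,0,0,0,0,-0.06]]' >/dev/null
python3 - <<'E'
from h import *
st();go(.657,-.0575,.125,2.8);b=cam('scene','s3');i=cv2.imread('pics/s3.png')
cv2.imwrite('pics/s3c.png',cv2.resize(i[100:250,200:400],(800,600),interpolation=cv2.INTER_CUBIC))
E
```

```text
time: 19.05
ee_pos: [0.5699, -0.2416, 0.1972]
eef_rot: [0.84, 0.542, 0.001, 0.002]
ft_force: [0.0, -0.7, -3.4]
width: 0.0257
grip_force: 44.7
time: 20.05
ee_pos: [0.6561, -0.0574, 0.1924]
eef_rot: [0.242, 0.97, -0.0, -0.001]
ft_force: [0.7, 0.1, -3.6]
width: 0.0261
grip_force: 44.7
t 20.3 p [ 0.6562 -0.0575  0.1927] yawx 2.7718 z [-0.003  0.    -1.   ] F [ 0.5 -0.3 -3.1] w 0.0256 g 44.7 j7 0.82
shift [-0.0031  0.0012  0.2257] turn [-0.0003 -0.0013 -0.0135]
```

View pics/s3c.png

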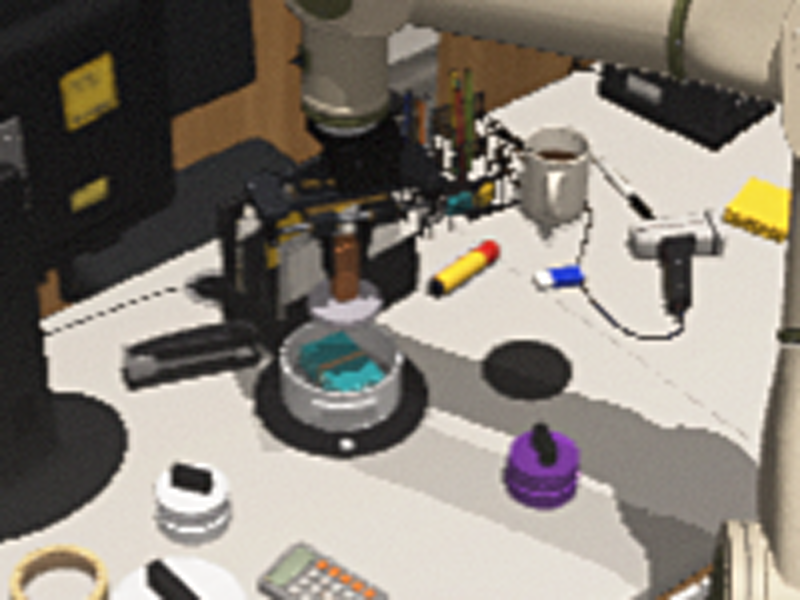

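```bash
python3 -m pendant '[[0.8,-0.003,0.001,0.12,0,0,0],[0.8,-0.003,0.001,0.2,0,0,0],[0.8,-0.003,0.001,0.22,0,0,0],[0.8,-0.003,0.001,0.235,0,0,0],[0.8,-0.003,0.001,0.25,0,0,0],[0.8,-0.003,0.001,0.265,0,0,0],[0.8,-0.003,0.001,0.275,0,0,0],[0.8,-0.003,0.001,0.275,0,0,0]]'
python3 -m pendant '[[0.8,0,0,0.007,0,0,0],[0.8,0,0,0.014,0,0,0],[0.8,0,0,0.014,0,0,0]]'
```

```text
time: 21.35
ee_pos: [0.6583, -0.0574, 0.1129]
eef_rot: [0.184, 0.983, 0.0, 0.001]
ft_force: [-0.2, 0.1, 2.4]
width: 0.0255
grip_force: 44.7
time: 21.72
ee_pos: [0.6583, -0.0574, 0.1086]
eef_rot: [0.184, 0.983, 0.0, 0.001]
ft_force: [1.6, -0.4, 3.3]
width: 0.0258
grip_force: 44.7
```

```bash
python3 -m pendant '[[0.8,0,0,0.007,0,0,0],[0.8,0,0,0.013,0,0,0],[0.8,0,0,0.013,0,0,0]]'
python3 -m pendant '[[0.8,0,0,0.007,0,0,0],[0.8,0,0,0.013,0,0,0],[0.8,0,0,0.013,0,0,0]]'
```

```text
time: 22.1
ee_pos: [0.6586, -0.0573, 0.1074]
eef_rot: [0.184, 0.983, -0.0, 0.001]
ft_force: [-7.6, -1.3, 25.1]
width: 0.0256
grip_force: 44.7
time: 22.48
ee_pos: [0.6591, -0.0572, 0.1072]
eef_rot: [0.184, 0.983, -0.001, 0.002]
ft_force: [-19.0, -3.6, 52.2]
width: 0.0257
grip_force: 45.0
```

Force rose from 3 to 52 N with the tool stopped at z = 0.107, so the plate is home. I'll lift the press and take it back.

```bash
python3 -m pendant '[[0.8,0,0,-0.05,0,0,0],[0.8,0,0,-0.2,0,0,0],[0.8,0,0,-0.34,0,0,0],[0.8,0,0,-0.34,0,0,0],[0.8,0,0,-0.34,0,0,0]]'
python3 - <<'E'
from h import *
st();go(.5685,-.2440,.2,1.147)
E
```

```text
time: 23.1
ee_pos: [0.6573, -0.0579, 0.2007]
eef_rot: [0.184, 0.983, -0.0, -0.001]
ft_force: [-0.4, 0.2, -4.2]
width: 0.0262
grip_force: 44.9
t 23.1 p [ 0.6573 -0.0579  0.2007] yawx 2.7722 z [-0.002 -0.001 -1.   ] F [-0.4  0.2 -4.2] w 0.0262 g 44.9 j7 0.83
shift [ 0.052  -0.6852  0.0033] turn [-1.20e-03 -2.00e-04  7.76e-01]
```

```bash
python3 -m pendant '[[0.8,0.052,-0.685,0,0,0,0.776],[0.8,0.052,-0.685,0,0,0,0.776],[0.8,0.052,-0.685,0,0,0,0.776],[0.8,0.052,-0.685,0,0,0,0.776],[0.8,0.052,-0.685,0,0,0,0.776],[0.8,0.052,-0.685,0,0,0,0.776],[0.8,0.052,-0.685,0,0,0,0.776],[0.8,0.052,-0.685,0,0,0,0.776]]' >/dev/null
python3 -m pendant '[[0.8,0,0,0.2,0,0,0.02],[0.8,0,0,0.3,0,0,0.02],[0.8,0,0,0.38,0,0,0.02],[0.8,0,0,0.38,0,0,0.02]]'
python3 - <<'E'
from h import *
st();go(.5685,-.2440,.07,1.147)
E
```

```text
time: 24.6
ee_pos: [0.5668, -0.2431, 0.085]
eef_rot: [0.817, 0.577, -0.002, -0.003]
ft_force: [-0.8, -0.3, -3.0]
width: 0.0256
grip_force: 44.9
t 24.6 p [ 0.5668 -0.2431  0.085 ] yawx 1.2305 z [-0.006  0.002 -1.   ] F [-0.8 -0.3 -3. ] w 0.0256 g 44.9 j7 -0.35
shift [-0.001   0.0066  0.0498] turn [-0.0029 -0.0001  0.0399]
```

```bash
python3 -m pendant '[[0.8,0,0.004,0.03,0,0,0],[0.8,0,0.004,0.045,0,0,0],[0.8,0,0.004,0.051,0,0,0],[0.8,0,0.004,0.054,0,0,0],[0.8,0,0.004,0.054,0,0,0]]'
python3 -m pendant '[[0,0,0,0,0,0,0],[-0.6,0,0,0,0,0,0],[-1,0,0,0,0,0,0],[-1,0,0,0,0,0,0],[-1,0,0,0,0,0,0],[-1,0,0,-0.2,0,0,0],[-1,0,0,-0.4,0,0,0],[-1,0,0,-0.5,0,0,0]]'
python3 - <<'E'
from h import *
st();print(np.arctan2(.174,.605)+np.pi/2);go(.57,.1,.25,1.8)
E
```

```text
time: 25.22
ee_pos: [0.5704, -0.244, 0.0724]
eef_rot: [0.817, 0.577, 0.0, 0.0]
ft_force: [-0.1, 0.0, -3.1]
width: 0.0254
grip_force: 44.9
time: 26.22
ee_pos: [0.5713, -0.2438, 0.2258]
eef_rot: [0.817, 0.577, 0.001, 0.002]
ft_force: [0.2, 0.4, 0.3]
width: 0.0861
grip_force: 0.0
t 26.23 p [ 0.5713 -0.2438  0.2258] yawx 1.2307 z [ 0.003 -0.002 -1.   ] F [0.2 0.4 0.3] w 0.0861 g 0.0 j7 -0.28
1.8508415655238863
shift [ 1.0789 -0.386  -0.0825] turn [ 0.0017  0.0007 -0.2718]
```

```bash
python3 -m pendant '[[-1,0.95,-0.35,0,0,0,-0.27],[-1,0.95,-0.35,0,0,0,-0.27],[-1,0.95,-0.35,0,0,0,-0.27],[-1,0.95,-0.35,0,0,0,-0.27],[-1,0.95,-0.35,0,0,0,-0.27],[-1,0.95,-0.35,0,0,0,-0.27]]' >/dev/null
python3 - <<'E'
from h import *
st();c=cam('wrist','w4');pickle.dump(c,open('c4.p','wb'))
a=cam('top','t4');i=cv2.imread('pics/t4.png');cv2.imwrite('pics/t4c.png',cv2.resize(i[140:270,180:430],(800,416),interpolation=cv2.INTER_CUBIC))
E
```

```text
t 26.98 p [0.5655 0.0654 0.2228] yawx 1.8042 z [ 0.001  0.001 -1.   ] F [ 0.5 -0.8  0.3] w 0.0866 g 0.0 j7 -0.26
```

View pics/w4.png

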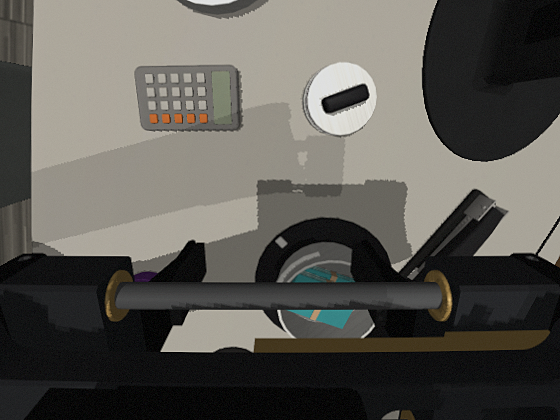

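View pics/t4c.png

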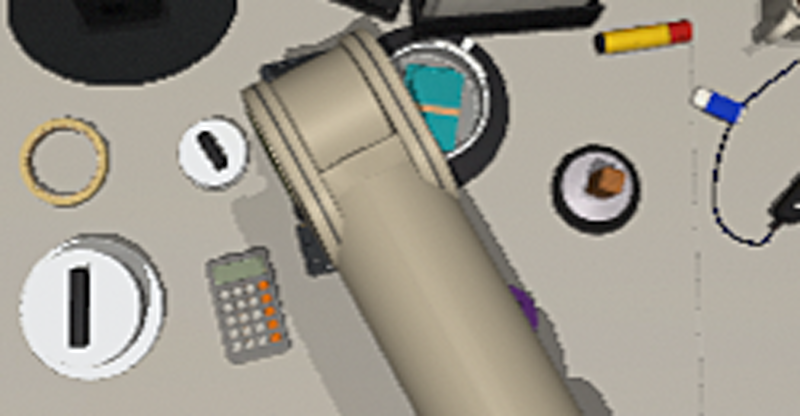

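The press is upright on its mat at crop (596,188). The silver inner is at wrist (341,99), its handle at (345,99), and unlike the coloured look-alikes it is plain aluminium, which fits. The packs are still in the cup.

```bash
python3 -m pendant '[[-1,0.12,0.03,0.08,0,0,0],[-1,0.2,0.05,0.1,0,0,0],[-1,0.2,0.05,0.1,0,0,0],[-1,0.2,0.05,0.1,0,0,0]]' >/dev/null
python3 - <<'E'
from h import *
c1=pickle.load(open('c4.p','rb'));c=cam('wrist')
b1=top(c1,(0,0,0),(180,255,60),(315,75,376,120),.068)
top(c1,(0,0,140),(180,50,255),(295,55,382,140),.044)
P=proj(c,[[.605,.174,.06]])[0];print(P);x,y=map(int,P)
b=top(c,(0,0,0),(180,255,60),(x-40,y-32,x+40,y+32),.068)
print(tri(c1,b1,c,b));st()
E
```

```text
px [345.05475  98.52554] P [0.6053 0.1734 0.068 ] size [0.0151 0.0446] yaw long 0.573 ellipse c [345.3  98.1] [19.8 53.7] [[0.6055 0.1739 0.068 ]]Traceback (most recent call last):
  File "<stdin>", line 4, in <module>
  File "h.py", line 47, in top
    el=cv2.fitEllipse(cv2.convexHull(k))
cv2.error: OpenCV(4.12.0) /io/opencv/modules/imgproc/src/shapedescr.cpp:361: error: (-201:Incorrect size of input array) There should be at least 5 points to fit the ellipse in function 'fitEllipseNoDirect'
```

Run:
```python
from h import *
c1=pickle.load(open('c4.p','rb'));c=cam('wrist')
P=proj(c,[[.605,.174,.06]])[0];print(P);x,y=map(int,P)
b=top(c,(0,0,0),(180,255,60),(x-40,y-32,x+40,y+32),.068)
print(tri(c1,(345.05,98.5),c,b));st();go(.605,.1735,.2,3.73);go(.605,.1735,.2,.595)
```

```text
[329.85413144 154.6030746 ]
px [332.08447 153.728  ] P [0.6051 0.1758 0.068 ] size [0.0173 0.0429] yaw long 0.579 ellipse c [331.7 154. ] [24.9 52.5] [[0.6049 0.1756 0.068 ]]
(array([0.60792631, 0.17480131, 0.05460105]), np.float64(6.0376038487238176e-05))
t 27.68 p [0.5683 0.1196 0.1923] yawx 1.7932 z [ 0.    -0.001 -1.   ] F [0.8 0.3 0.4] w 0.0867 g 0.0 j7 -0.39
shift [ 0.1481  0.159  -0.0258] turn [-4.000e-04  3.000e-04 -9.248e-01]
shift [ 0.1481  0.159  -0.0258] turn [3.000e-04 3.000e-04 5.721e-01]
```

```bash
python3 -m pendant '[[-1,0.148,0.159,0,0,0,-0.92],[-1,0.148,0.159,0,0,0,-0.92],[-1,0.148,0.159,0,0,0,-0.92],[-1,0.148,0.159,0,0,0,-0.92],[-1,0.148,0.159,0,0,0,-0.92],[-1,0.148,0.159,0,0,0,-0.92],[-1,0.148,0.159,0,0,0,-0.92],[-1,0.148,0.159,0,0,0,-0.92]]' >/dev/null
python3 -m pendant '[[0.2,0,0,0,0,0,-0.13],[0.2,0,0,0,0,0,-0.13],[0.2,0,0,0,0,0,-0.13],[0.2,0,0,0,0,0,-0.13]]' >/dev/null
python3 -c "
from h import *
st();go(.605,.1743,.062,3.718)"
```

```text
t 29.18 p [0.6045 0.1748 0.1922] yawx -2.7181 z [ 0. -0. -1.] F [-0.1 -0.4  0.2] w 0.0549 g 0.0 j7 1.16
shift [-0.0008 -0.0021  0.4339] turn [-0.0002 -0.0001 -0.073 ]
```

```bash
python3 -m pendant '[[0.2,0,-0.002,0.15,0,0,-0.073],[0.2,0,-0.002,0.3,0,0,-0.073],[0.2,0,-0.002,0.38,0,0,-0.073],[0.2,0,-0.002,0.434,0,0,-0.073],[0.2,0,-0.002,0.434,0,0,-0.073],[0.9,0,-0.002,0.434,0,0,-0.073],[0.9,0,-0.002,0.434,0,0,-0.073],[0.9,0,-0.002,0.434,0,0,-0.073]]' 45
python3 -m pendant '[[0.9,0,0,0,0,0,0],[0.9,0,0,0,0,0,0],[0.9,0,0,0,0,0,0],[0.9,0,0,0,0,0,0]]'
python3 -m pendant '[[0.9,0,0,-0.15,0,0,0],[0.9,0,0,-0.3,0,0,0],[0.9,0,0,-0.46,0,0,0],[0.9,0,0,-0.46,0,0,0]]'
python3 -c "
from h import *
st();go(.657,-.0577,.19,2.9)"
```

```text
time: 30.18
ee_pos: [0.605, 0.1748, 0.0627]
eef_rot: [-0.286, 0.958, -0.0, 0.001]
ft_force: [0.5, -1.7, 3.1]
width: 0.0158
grip_force: 45.0
time: 30.68
ee_pos: [0.605, 0.1748, 0.0627]
eef_rot: [-0.285, 0.958, -0.0, 0.001]
ft_force: [0.6, -2.7, 6.1]
width: 0.0156
grip_force: 45.0
time: 31.18
ee_pos: [0.6052, 0.1762, 0.2033]
eef_rot: [-0.286, 0.958, 0.0, 0.002]
ft_force: [0.1, 0.6, -3.2]
width: 0.0162
grip_force: 45.0
t 31.18 p [0.6052 0.1762 0.2033] yawx -2.5617 z [ 0.004  0.002 -1.   ] F [ 0.1  0.6 -3.2] w 0.0162 g 45.0 j7 1.31
shift [ 0.2831 -0.7468  0.0439] turn [0.0004 0.0022 0.3922]
```

```bash
python3 -m pendant '[[0.9,0.283,-0.747,0,0,0,0.39],[0.9,0.283,-0.747,0,0,0,0.39],[0.9,0.283,-0.747,0,0,0,0.39],[0.9,0.283,-0.747,0,0,0,0.39],[0.9,0.283,-0.747,0,0,0,0.39],[0.9,0.283,-0.747,0,0,0,0.39]]' >/dev/null
python3 -m pendant '[[0.9,0,0,0.1,0,0,0],[0.9,0,0,0.2,0,0,0],[0.9,0,0,0.25,0,0,0],[0.9,0,0,0.25,0,0,0]]' 
python3 -c "
from h import *
st();go(.657,-.0577,.108,2.9)"
```

```text
time: 32.42
ee_pos: [0.6556, -0.0585, 0.124]
eef_rot: [0.117, 0.993, -0.0, -0.001]
ft_force: [-0.6, -0.5, -2.7]
width: 0.0156
grip_force: 45.0
t 32.42 p [ 0.6556 -0.0585  0.124 ] yawx 2.9062 z [-0.002  0.    -1.   ] F [-0.6 -0.5 -2.7] w 0.0156 g 45.0 j7 0.9
shift [-0.0042  0.0036  0.0533] turn [-0.0001 -0.0009  0.003 ]
```

```bash
python3 -m pendant '[[0.9,-0.004,0.003,0.03,0,0,0],[0.9,-0.004,0.003,0.05,0,0,0],[0.9,-0.004,0.003,0.056,0,0,0],[0.9,-0.004,0.003,0.058,0,0,0],[0.9,-0.004,0.003,0.058,0,0,0]]'
python3 -m pendant '[[0.4,0,0,0,0,0,0],[0.2,0,0,0,0,0,0],[0,0,0,0,0,0,0],[0,0,0,0,0,0,0],[0,0,0,-0.2,0,0,0],[0,0,0,-0.4,0,0,0],[0,0,0,-0.45,0,0,0]]'
python3 -c "
from h import *
st();go(.53,-.09,.24,.4);go(.6,.0,.24,2.2)"
```

```text
time: 33.05
ee_pos: [0.6577, -0.0585, 0.1078]
eef_rot: [0.118, 0.993, -0.0, 0.0]
ft_force: [0.0, -0.4, -2.1]
width: 0.0153
grip_force: 45.0
time: 33.92
ee_pos: [0.6587, -0.0576, 0.2469]
eef_rot: [0.118, 0.993, 0.0, 0.003]
ft_force: [-0.8, 0.8, -1.3]
width: 0.0433
grip_force: 0.0
t 33.92 p [ 0.6587 -0.0576  0.2469] yawx 2.9045 z [ 0.005  0.    -1.   ] F [-0.8  0.8 -1.3] w 0.0433 g 0.0 j7 0.95
shift [ 0.3916 -0.2058  0.0206] turn [3.3000e-03 2.0000e-04 1.1958e+00]
shift [0.2353 0.1406 0.0219] turn [0.0015 0.0021 0.3364]
```

```bash
python3 -m pendant '[[-1,-0.05,0,-0.15,0,0,0],[-1,-0.05,0,-0.15,0,0,0],[-1,-0.05,0,-0.15,0,0,0]]' >/dev/null
python3 - <<'E'
from h import *
st();c=cam('wrist','w5');pickle.dump(c,open('c5.p','wb'))
E
```

```text
t 34.3 p [ 0.6719 -0.0618  0.2865] yawx 2.9046 z [-0.001 -0.    -1.   ] F [ 0.9 -0.   0.2] w 0.066 g 0.0 j7 0.98
```

View pics/w5.png

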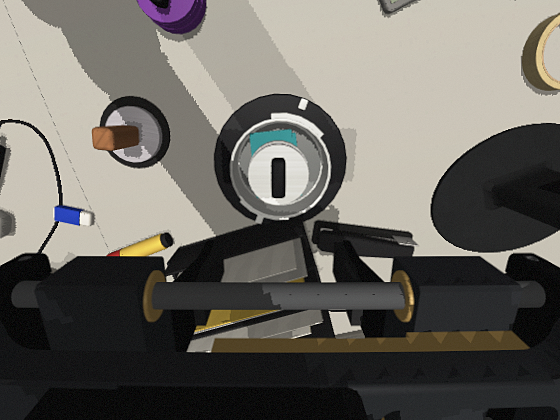

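```bash
cat >> h.py <<'E'
from scipy.optimize import least_squares
def circ(c,C,rad,z,rng,sign,show=0):
    "radial scan on plane z about C for strongest edge in rng (sign +1 = brighter outwards); robust circle fit"
    g=cv2.cvtColor(np.ascontiguousarray(c['pixels']),cv2.COLOR_RGB2GRAY).astype(np.float32);g=cv2.GaussianBlur(g,(0,0),.7)
    rr=np.arange(rng[0],rng[1],.0004);pts=[]
    for a in np.radians(np.arange(0,360,3)):
        P=np.c_[C[0]+rr*np.cos(a),C[1]+rr*np.sin(a),np.full(len(rr),z)];p=proj(c,P).astype(np.float32)
        v=cv2.remap(g,p[:,:1].copy(),p[:,1:].copy(),1).ravel();d=sign*np.gradient(v);k=d.argmax()
        if d[k]>3 and 0<k<len(rr)-1: pts.append(P[k,:2])
    pts=np.array(pts)
    f=lambda q:np.hypot(*(pts-q[:2]).T)-q[2]
    s=least_squares(f,[*C,rad],loss='cauchy',f_scale=.0008)
    print('circle z',z,s.x.round(4),'n',len(pts),'inl',(abs(s.fun)<.0015).sum() if False else (abs(f(s.x))<.0015).sum())
    return s.x
E
python3 - <<'E'
from h import *
c=pickle.load(open('c5.p','rb'))
C=(.657,-.058)
circ(c,C,.095,.010,(.085,.105),1)
circ(c,C,.060,.062,(.054,.0625),1)
circ(c,C,.0635,.062,(.060,.068),-1)
r1,r2=onz(c,[(303,103),(258,218)],.014);print('ribs',r1,r2,np.linalg.norm(r1-r2),(r1+r2)/2,np.arctan2(*(r2-r1)[1::-1]))
b=top(c,(0,0,0),(180,255,60),(265,150,292,205),.112)
i=c['pixels'][80:230,205:355,::-1];cv2.imwrite('pics/w5c.png',cv2.resize(i,(600,600),interpolation=cv2.INTER_CUBIC))
E
```

```text
circle z 0.01 [ 0.6573 -0.0566  0.0939] n 106 inl 106
circle z 0.062 [ 0.6578 -0.0566  0.0599] n 120 inl 118
circle z 0.062 [ 0.6582 -0.0568  0.0635] n 100 inl 81
ribs [ 0.58555212 -0.00744545  0.014     ] [ 0.72806941 -0.10664411  0.014     ] 0.17364202526319197 [ 0.65681077 -0.05704478  0.014     ] -0.6080676786260144
px [278.  177.5] P [ 0.6569 -0.0589  0.112 ] size [0.0129 0.0433] yaw long 2.91 ellipse c [277.8 177.6] [23.  41.6] [[ 0.6566 -0.059   0.112 ]]
```

View pics/w5c.png

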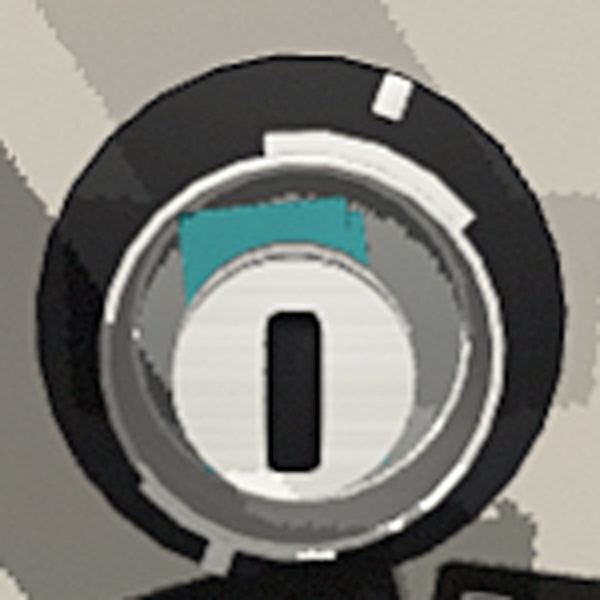

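The inner stands upright in the middle on the packs. I'll cross-check the axis from the opposite-facing earlier view.

Run:
```python
from h import *
for n in('c2.p','c4.p'):
    c=pickle.load(open(n,'rb'));C=(.657,-.0575);print(n)
    circ(c,C,.060,.062,(.054,.0625),1); circ(c,C,.095,.010,(.085,.105),1)
a=cam('top');circ(a,C,.095,.010,(.085,.105),1);circ(a,C,.060,.062,(.052,.064),1)
print('cover');D=(.437,.306)
circ(a,D,.0765,.030,(.070,.085),-1);circ(a,D,.0605,.1,(.055,.067),-1)
go(.46,.25,.28,2.15);st()
```

```text
c2.p
circle z 0.062 [ 0.6581 -0.0567  0.06  ] n 120 inl 120
circle z 0.01 [ 0.658  -0.0566  0.0939] n 95 inl 91
c4.p
circle z 0.062 [ 0.6582 -0.0573  0.0599] n 49 inl 49
circle z 0.01 [ 0.6569 -0.0553  0.0942] n 76 inl 65
circle z 0.01 [ 0.6565 -0.0549  0.0938] n 85 inl 65
circle z 0.062 [ 0.6547 -0.0546  0.0567] n 50 inl 41
cover
circle z 0.03 [0.4396 0.3077 0.0755] n 97 inl 86
circle z 0.1 [0.438  0.3087 0.0617] n 94 inl 63
shift [0.9301 0.8456 0.021 ] turn [-0.0008 -0.0006  0.3602]
t 34.4 p [ 0.6716 -0.0621  0.2861] yawx 2.9045 z [-0.002 -0.001 -1.   ] F [-0.3  0.  -0.2] w 0.0737 g 0.0 j7 0.98
```

```bash
python3 -c "
from h import *
go(.45,.29,.30,3.14)"
```

```text
shift [ 0.9939  0.9673 -0.0457] turn [-0.0004 -0.0009 -0.1125]
```

```bash
python3 -m pendant '[[-1,0.98,0.967,-0.04,0,0,-0.11],[-1,0.98,0.967,-0.04,0,0,-0.11],[-1,0.98,0.967,-0.04,0,0,-0.11],[-1,0.98,0.967,-0.04,0,0,-0.11],[-1,0.98,0.967,-0.04,0,0,-0.11],[-1,0.98,0.967,-0.04,0,0,-0.11],[-1,0.98,0.967,-0.04,0,0,-0.11],[-1,0.98,0.967,-0.04,0,0,-0.11]]' >/dev/null
python3 -m pendant '[[-1,0,0,0,0,0,0],[-1,0,0,0,0,0,0]]' >/dev/null
python3 - <<'E'
from h import *
st();c=cam('wrist','w6');pickle.dump(c,open('c6.p','wb'))
P=proj(c,[[.438,.306,.12]])[0];print(P);x,y=map(int,P)
b=top(c,(0,0,0),(180,255,60),(x-60,y-80,x+60,min(y+80,245)),.128)
D=(.438,.307);circ(c,D,.0605,.1,(.055,.066),-1);circ(c,D,.0765,.03,(.070,.084),-1)
E
```

```text
t 35.65 p [0.4555 0.2877 0.299 ] yawx 3.1322 z [-0.001 -0.001 -1.   ] F [-0.7  0.3 -0.1] w 0.0871 g 0.0 j7 0.6
[294.80113897 175.03225221]
px [295. 176.] P [0.4389 0.3058 0.128 ] size [0.0167 0.079 ] yaw long 0.014 ellipse c [294.7 174.3] [19.6 90.5] [[0.4357 0.3054 0.128 ]]
circle z 0.1 [0.4404 0.3064 0.06  ] n 94 inl 75
circle z 0.03 [0.4403 0.3064 0.0762] n 105 inl 83
```

View pics/w6.png

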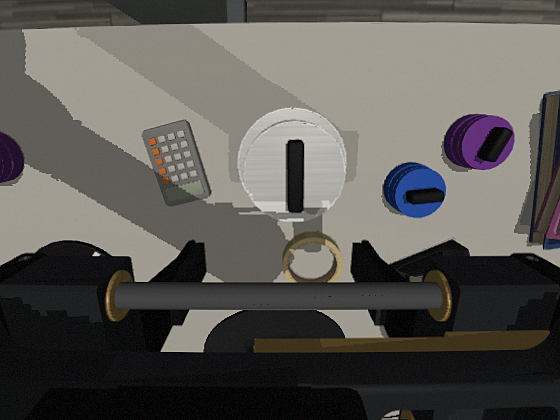

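The cover is at (294,163) with its handle along the column (295,176), nothing disturbed around it.

```bash
python3 -m pendant '[[-1,0.053,0.061,0.2,0,0,-0.01],[-1,0.053,0.061,0.3,0,0,-0.01],[-1,0.053,0.061,0.3,0,0,-0.01],[-1,0.053,0.061,0.3,0,0,-0.01]]' >/dev/null
python3 - <<'E'
from h import *
st();c=cam('wrist');c1=pickle.load(open('c6.p','rb'))
P=proj(c,[[.4395,.306,.12]])[0];x,y=map(int,P)
b=top(c,(0,0,0),(180,255,60),(x-50,0,x+50,y+58),.128)
print(tri(c1,(295,176),c,b));circ(c,(.44,.306),.0605,.1,(.055,.066),-1);go(.4397,.306,.118,3.155)
E
```

```text
t 36.2 p [0.4396 0.3076 0.2108] yawx -3.1288 z [ 0.001  0.001 -1.   ] F [-0.3 -1.   0.3] w 0.0871 g 0.0 j7 0.53
px [277. 214.] P [0.4376 0.3064 0.128 ] size [0.0171 0.0808] yaw long 0.023 ellipse c [277.1 213. ] [ 27.3 116.5] [[0.4348 0.3064 0.128 ]]
(array([0.44014268, 0.30646139, 0.11451597]), np.float64(0.00014638432571848942))
circle z 0.1 [0.4403 0.3064 0.0602] n 100 inl 91
shift [ 0.0006 -0.0061  0.3103] turn [ 0.0006  0.0007 -0.0003]
```

```bash
python3 -m pendant '[[-0.2,-0.002,-0.004,0.15,0,0,-0.002],[-0.2,-0.002,-0.004,0.25,0,0,-0.002],[-0.2,-0.002,-0.004,0.31,0,0,-0.002],[-0.2,-0.002,-0.004,0.31,0,0,-0.002],[0.9,-0.002,-0.004,0.31,0,0,-0.002],[0.9,-0.002,-0.004,0.31,0,0,-0.002],[0.9,-0.002,-0.004,0.31,0,0,-0.002],[0.9,-0.002,-0.004,0.31,0,0,-0.002]]' 55
python3 -m pendant '[[0.9,0,0,0,0,0,0],[0.9,0,0,0,0,0,0],[0.9,0,0,0,0,0,0]]'
python3 -c "
from h import *
st()"
```

```text
time: 37.25
ee_pos: [0.4396, 0.3064, 0.1167]
eef_rot: [-0.009, 1.0, -0.0, 0.0]
ft_force: [0.6, -0.2, -0.1]
width: 0.0202
grip_force: 0.0
time: 37.62
ee_pos: [0.4394, 0.3065, 0.1166]
eef_rot: [-0.009, 1.0, 0.0, 0.0]
ft_force: [-0.0, 2.0, -1.1]
width: 0.0176
grip_force: 54.9
t 37.62 p [0.4394 0.3065 0.1166] yawx -3.1233 z [ 0.  0. -1.] F [-0.   2.  -1.1] w 0.0176 g 54.9 j7 0.47
```

```bash
python3 -m pendant '[[0.9,0,0,-0.12,0,0,0],[0.9,0,0,-0.28,0,0,0],[0.9,0,0,-0.44,0,0,0],[0.9,0,0,-0.57,0,0,0],[0.9,0,0,-0.57,0,0,0],[0.9,0,0,-0.57,0,0,0]]'
python3 -c "
from h import *
st();go(.6573,-.0572,.29,3.763)"
```

```text
time: 38.38
ee_pos: [0.4392, 0.3057, 0.2862]
eef_rot: [-0.009, 1.0, -0.001, -0.001]
ft_force: [-0.6, -0.1, -3.6]
width: 0.0176
grip_force: 54.9
t 38.38 p [0.4392 0.3057 0.2862] yawx -3.1237 z [-0.001 -0.002 -1.   ] F [-0.6 -0.1 -3.6] w 0.0176 g 54.9 j7 0.59
shift [-0.7052 -1.2223 -0.0115] turn [-0.0006 -0.0008 -0.2882]
```

```bash
python3 -m pendant '[[0.9,-0.08,-0.14,-0.01,0,0,-0.08],[0.9,-0.16,-0.28,-0.01,0,0,-0.16],[0.9,-0.24,-0.42,-0.01,0,0,-0.2],[0.9,-0.32,-0.56,-0.01,0,0,-0.2],[0.9,-0.4,-0.7,-0.01,0,0,-0.2],[0.9,-0.48,-0.84,-0.01,0,0,-0.2],[0.9,-0.55,-0.96,-0.01,0,0,-0.2],[0.9,-0.55,-0.96,-0.01,0,0,-0.2]]'
python3 -c "
from h import *
st();go(.6573,-.0572,.29,3.763)"
```

```text
time: 39.38
ee_pos: [0.6105, 0.0169, 0.2875]
eef_rot: [-0.214, 0.977, 0.0, -0.002]
ft_force: [-0.5, 0.6, -4.6]
width: 0.0174
grip_force: 54.9
t 39.38 p [0.6105 0.0169 0.2875] yawx -2.7107 z [-0.004 -0.    -1.   ] F [-0.5  0.6 -4.6] w 0.0174 g 54.9 j7 1.52
shift [-0.0384 -0.2896 -0.0087] turn [ 0.0007 -0.0017 -0.0909]
```

```bash
python3 -m pendant '[[0.9,-0.019,-0.145,0,0,0,-0.05],[0.9,-0.03,-0.25,0,0,0,-0.09],[0.9,-0.036,-0.287,0,0,0,-0.09],[0.9,-0.036,-0.287,0,0,0,-0.09],[0.9,-0.036,-0.287,0,0,0,-0.09]]'
python3 - <<'E'
from h import *
st();go(.6573,-.0572,.18,3.763);c=cam('wrist','w7');pickle.dump(c,open('c7.p','wb'))
circ(c,(.658,-.0567),.0605,.27,(.055,.066),-1);circ(c,(.658,-.0567),.0765,.2,(.070,.084),-1)
circ(c,(.658,-.0567),.095,.010,(.085,.105),1)
E
```

```text
time: 40.0
ee_pos: [0.6552, -0.0501, 0.2905]
eef_rot: [-0.309, 0.951, 0.0, -0.0]
ft_force: [-0.6, 0.1, -3.1]
width: 0.0173
grip_force: 54.9
t 40.0 p [ 0.6552 -0.0501  0.2905] yawx -2.5142 z [-0.  0. -1.] F [-0.6  0.1 -3.1] w 0.0173 g 54.9 j7 1.82
shift [ 0.0082 -0.0232  0.3683] turn [ 0.0001 -0.0001  0.0028]
circle z 0.27 [ 0.6555 -0.0506  0.0595] n 43 inl 27
circle z 0.2 [ 0.6558 -0.0501  0.0764] n 56 inl 41
circle z 0.01 [ 0.6581 -0.0565  0.0945] n 53 inl 45
```

View pics/w7.png

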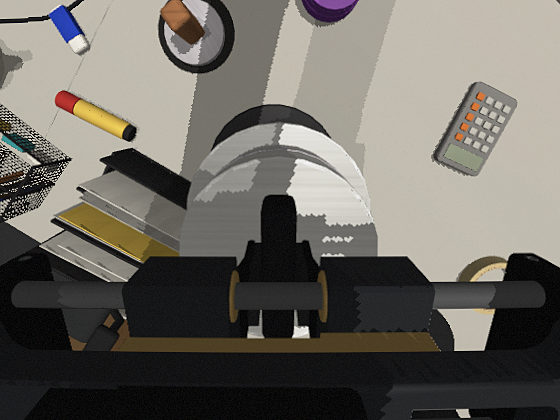

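The cover hangs level, and its axis is within 0.5 mm of the TCP. The foot is visible beyond it at (272,120). I'll correct the position and go down to just above the rim.

```bash
python3 -m pendant '[[0.9,0.007,-0.023,0,0,0,0],[0.9,0.007,-0.023,0.1,0,0,0],[0.9,0.007,-0.023,0.2,0,0,0],[0.9,0.007,-0.023,0.29,0,0,0],[0.9,0.007,-0.023,0.33,0,0,0],[0.9,0.007,-0.023,0.33,0,0,0],[0.9,0.007,-0.023,0.33,0,0,0]]'
python3 - <<'E'
from h import *
st();go(.6576,-.0570,.1526,3.763)
E
```

```text
time: 40.92
ee_pos: [0.6587, -0.0587, 0.1929]
eef_rot: [-0.308, 0.951, -0.0, 0.001]
ft_force: [-0.2, 0.2, -3.0]
width: 0.0176
grip_force: 54.9
t 40.92 p [ 0.6587 -0.0587  0.1929] yawx -2.5161 z [ 0.002 -0.    -1.   ] F [-0.2  0.2 -3. ] w 0.0176 g 54.9 j7 1.78
shift [-1.000e-04  6.900e-03  1.343e-01] turn [-0.0005  0.0006  0.0019]
```

```bash
python3 -m pendant '[[0.9,0,0.006,0,0,0,0],[0.9,0,0.006,0,0,0,0],[0.9,0,0.006,0,0,0,0]]'
python3 - <<'E'
from h import *
st();go(.6576,-.0570,.1526,3.763)
E
```

```text
time: 41.3
ee_pos: [0.6572, -0.0574, 0.1918]
eef_rot: [-0.308, 0.951, -0.0, 0.0]
ft_force: [-0.5, 0.3, -2.9]
width: 0.0173
grip_force: 54.9
t 41.3 p [ 0.6572 -0.0574  0.1918] yawx -2.516 z [ 0. -0. -1.] F [-0.5  0.3 -2.9] w 0.0173 g 54.9 j7 1.78
shift [-0.0018  0.0003  0.1307] turn [-0.0002  0.      0.002 ]
```

Within 0.5 mm, so go down slowly.

```bash
python3 -m pendant '[[0.9,-0.002,0,0.03,0,0,0],[0.9,-0.002,0,0.05,0,0,0],[0.9,-0.002,0,0.07,0,0,0],[0.9,-0.002,0,0.085,0,0,0],[0.9,-0.002,0,0.1,0,0,0],[0.9,-0.002,0,0.115,0,0,0],[0.9,-0.002,0,0.125,0,0,0],[0.9,-0.002,0,0.125,0,0,0]]'
python3 -m pendant '[[0.9,0,0,0.004,0,0,0],[0.9,0,0,0.008,0,0,0],[0.9,0,0,0.008,0,0,0]]'
```

```text
time: 42.3
ee_pos: [0.6576, -0.0571, 0.1538]
eef_rot: [-0.308, 0.951, -0.0, -0.0]
ft_force: [1.1, 0.3, -3.6]
width: 0.0178
grip_force: 54.9
time: 42.68
ee_pos: [0.6577, -0.0569, 0.1526]
eef_rot: [-0.308, 0.951, -0.0, 0.0]
ft_force: [-4.3, -0.7, 6.1]
width: 0.0174
grip_force: 54.9
```

Seated: z is 0.1526 as predicted and the contact force is about 9 N. Now twist clockwise.

```bash
python3 -m pendant '[[0.9,0,0,0,0,0,0.05],[0.9,0,0,0,0,0,0.1],[0.9,0,0,0,0,0,0.16],[0.9,0,0,0,0,0,0.22],[0.9,0,0,0,0,0,0.28],[0.9,0,0,0,0,0,0.34],[0.9,0,0,0,0,0,0.4],[0.9,0,0,0,0,0,0.4]]'
python3 -c "
from h import *
st();print(r.read_state()['torque'])"
```

```text
time: 43.68
ee_pos: [0.6582, -0.0567, 0.1526]
eef_rot: [0.106, 0.994, -0.0, 0.001]
ft_force: [0.5, 0.9, 5.0]
width: 0.0176
grip_force: 55.0
t 43.67 p [ 0.6582 -0.0567  0.1526] yawx 2.93 z [ 0.002 -0.    -1.   ] F [0.5 0.9 5. ] w 0.0176 g 55.0 j7 0.99
[ 0.15664032 -0.09341509 -0.29900775]
```

```bash
python3 -m pendant '[[0.9,0,0,0,0,0,0.05],[0.9,0,0,0,0,0,0.1],[0.9,0,0,0,0,0,0.14],[0.9,0,0,0,0,0,0.18],[0.9,0,0,0,0,0,0.2],[0.9,0,0,0,0,0,0.215],[0.9,0,0,0,0,0,0.215],[0.9,0,0,0,0,0,0.215]]'
python3 -c "
from h import *
st();print(r.read_state()['torque'])"
```

```text
time: 44.68
ee_pos: [0.6583, -0.0567, 0.1526]
eef_rot: [0.323, 0.946, 0.0, 0.001]
ft_force: [0.7, -1.4, 5.3]
width: 0.0172
grip_force: 55.5
t 44.67 p [ 0.6583 -0.0567  0.1526] yawx 2.4843 z [ 0.002 -0.    -1.   ] F [ 0.7 -1.4  5.3] w 0.0172 g 55.5 j7 0.57
[-0.17865853 -0.08774002  1.00116029]
```

The torque jumped to 1.0 N·m at yaw 2.484, which is the stop about 3° past alignment. Release and retreat.

```bash
python3 -m pendant '[[0.9,0,0,-0.004,0,0,-0.006],[0.9,0,0,-0.004,0,0,-0.006],[0.4,0,0,-0.004,0,0,-0.006],[0,0,0,-0.004,0,0,-0.006],[-0.3,0,0,-0.004,0,0,-0.006],[-0.3,0,0,-0.004,0,0,-0.006],[-0.3,0,0,-0.1,0,0,-0.006],[-0.3,0,0,-0.25,0,0,-0.006]]'
python3 -m pendant '[[-0.3,0,0,-0.2,0,0,0],[-0.3,0,0,-0.35,0,0,0],[-0.3,0,0.1,-0.35,0,0,0],[-0.3,0.6,0.1,-0.35,0,0,0],[-0.3,0.6,0.1,-0.35,0,0,0],[-0.3,0.6,0.1,-0.35,0,0,0],[-0.3,0.6,0.1,-0.35,0,0,0]]'
python3 - <<'E'
from h import *
st();a=cam('top','t8');b=cam('scene','s8')
i=cv2.imread('pics/t8.png')[130:270,180:430];j=cv2.imread('pics/s8.png')[120:270,200:420]
cv2.imwrite('pics/fin.png',np.vstack([cv2.resize(i,(520,291),interpolation=2),cv2.resize(j,(520,300),interpolation=2)]))
E
```

```text
time: 45.68
ee_pos: [0.6569, -0.0574, 0.2262]
eef_rot: [0.319, 0.948, -0.0, -0.001]
ft_force: [1.2, 0.4, 0.6]
width: 0.0556
grip_force: 0.0
time: 46.55
ee_pos: [0.5297, 0.0793, 0.3324]
eef_rot: [0.317, 0.949, -0.001, 0.001]
ft_force: [0.3, -1.0, 0.0]
width: 0.0568
grip_force: 0.0
t 46.55 p [0.5297 0.0793 0.3324] yawx 2.4972 z [ 0.001 -0.003 -1.   ] F [ 0.3 -1.   0. ] w 0.0568 g 0.0 j7 0.49
```

View pics/fin.png

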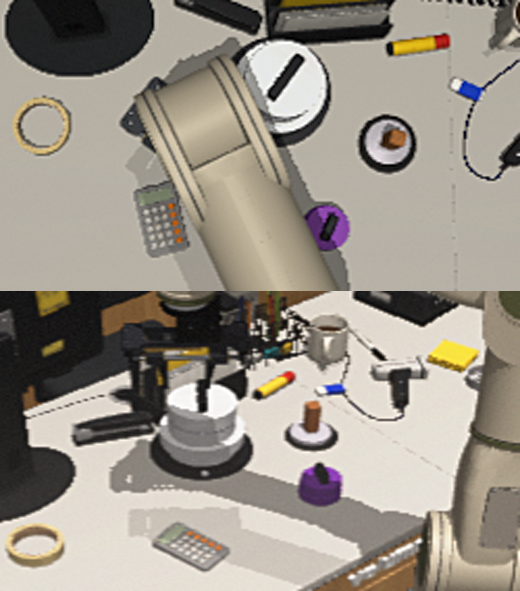

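The cover is seated and closed with its handle at (286,78) pointing along the ribs. The press stands upright on its mat at (388,143), the calculator hasn't moved, and the arm is clear. Handing in.

```bash
python3 -c "
from h import *
print(r.close_job())"
```

```text
the job is handed in; nothing more can be done
None
```

The job is handed in at about 47 s of robot time: both packs that were out are in the canister and pressed home, the press is back on its mat, the inner stands on the packs, and the cover is on and turned to its stop; no verdict was returned.

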